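Wedge down the sprung hook and slide the bench box open

ROBOT

A 6-joint arm with a two-finger parallel gripper is mounted at the origin on a cart in front of the work surface, level with it; the furniture and walls round the work are solid. World frame = base frame: x ahead of the robot, y to its left, z up, the work surface at z = 0. Lengths are in m, angles in rad, forces in N, time in s.
With the tool pointing down it reaches from about 0.3 to 1 m from the base axis. Payload 5.1 kg.
Tool frame: the origin (TCP) lies on the centre line of the jaws, within the pads' length; the fingertips stand 17 mm ahead of it and the grasp point (between the pads) lies 2 mm behind it; z points along the fingers, y is the line along which they close (so a half turn about z gives the same grasp; the last joint's range is limited). The gripper opens to 95 mm and grips with 3 to 60 N. Pads are 20 mm wide; open, the fingers measure 119 mm over their backs; the gripper's body (75 mm by 180 mm) begins 59 mm behind the grasp point.
Start: joints at [1.25, 0.124, 1.65, -0, 1.367, -0.083], TCP at [0.153, 0.632, 0.232] pointing down, gripper open.
Joint ranges: [-2.61, 2.61], [-1.02, 2.33], [0.03, 2.71], [-1.35, 4.49], [0.32, 2.68], [-2.91, 2.91]. Speed limits (rad/s): [2.57, 2.57, 3.14, 3.14, 3.14, 3.14].

INTERFACE

Orientations are given as [roll, pitch, yaw] about the fixed x, y, z axes, in that order (R = Rz(yaw) Ry(pitch) Rx(roll)).
In Python, from bench import robot, imaging, workorder gives the robot as it stands.
- The arm moves only by the tool drive_tool, never from a script. Its argument "deltas" is a list of rows, each a list of 2 entries, a list of its own where there are three numbers: the shift along the tool's x, y, z in units of 30 mm (1.0 is 30 mm), then the turn about the tool's z in units of 5 degrees (1.0 is 5 degrees). In form: [[[tx, ty, tz], spin], ...]. A call has exactly 5 rows; each row shifts and turns the commanded pose from where the row before left it, along the tool's axes as they then stand; what a row does not reach is not made up. A row lasts 1/12 s, in which the tool goes at most 41.7 mm and 7.16 degrees, less where a joint would pass 70% of its speed; a pose out of reach is approached as far as the arm can. A call is refused whole if a number of a shift passes 1 or a number of a turn 1, either way. A call with a gripper value outside its range is refused whole. "gripper" is the closure, from -1 (fully open) to 1 (shut), set as the call begins (left out, the last holds). The fingers move at their own pace and stop on an object; "force" is the grip in N (left out, the last holds). Time passes only in rows, so rows that do not move let the fingers close, or fill a call up. It gives the time, the measured TCP pose, the force, the opening and the grip force at its end, in the units of the state.
- robot.get_state(): the state, without advancing time (a new reading comes with each control period).
- imaging.grab_frame(name): name is "side" or "top" or "wrist"; returns a dict with "pixels" (384x512x3 uint8, red, green, blue), "mtx" (3x3 intrinsics, pixels), "k1" (the pictures are not rectified: a ray, as slopes to the right and down, at radius r is drawn at 1 + k1 r^2 times it, then the intrinsics apply), "world_from_camera" (4x4, takes a point from camera to world coordinates). Camera axes: x right, y down, z forward; pixel columns grow to the right and rows downward; lengths in m; the calibration is good to about 2 mm. A picture is of the moment at which its call begins. There is no depth.
- workorder.sign_off(): hands the job in; it is judged then, once.
The state is a dict: "time_s": time; "q": joint angles; "joint_velocities": joint speeds; "effort": joint torques, N m; "eef_pos": TCP position; "tcp_rot": TCP orientation; "force": force on the tool from outside, world axes, zero at the start; "moment": the same for the moment, N m; "opening": finger opening in m; "finger_force": force on a finger pad.
Only numpy, scipy, OpenCV 4.12 (cv2) and the standard library are available. Lean on these libraries where they do the work, as an engineer would, in place of code of your own. Each camera call takes 0.05 s, during which the arm holds its last target. There are 200 camera calls.

TASK

Open the blue bench box, whose sliding door is held by a sprung hook: draw the wooden wedge out of its green sleeve by the nose, lay it on the bench, let go, and take it again by its thick end with the red band. Push it nose first, flat side up, through the narrow gap under the dark bridge on the box so that it presses the red hook down, and leave it wedged there on its own while the door is still shut. Then slide the door fully open by its black handle, with the wedge still in place, and leave the mug, sanding block and chisel where they are.

Things in the scene. Friction and masses are not known exactly. Their poses are not given: they have to be found in the camera images.
- wedge_centre (a point): Light wooden wedge, loose, 150 mm long, 30 wide, 20 thick, 70 g: its centre, 10 mm above its flat underside. x points along it to the nose, z up. At the thick end (butt, -x) is a red band 9 to 21 mm from the end. At the start it lies with the butt end in the sleeve and 62 mm of the nose end showing.
- wedge_nose (a point): Middle of the wedge's nose edge, 75 mm from wedge_centre along x and 6 mm above it. The wedge's top is flat all along; its underside rises by 12 mm over the last 40 mm, so that the nose is only 8 mm thick, at the top. Full thickness (20 mm) from 40 mm behind the nose.
- sleeve_mouth (a point): Green steel sleeve fixed to the bench, 95 mm long, 45 wide, 33 high, closed at the back, with foot flanges (80 wide, 4 thick); inside 37 wide, 25 high, over a 4 mm floor on which the wedge lies. The point is the centre of its open mouth, 16.5 mm above the bench; x points out of the sleeve, the way the wedge is drawn (level, some 90 mm until it is clear).
- bench_box: Blue box fixed to the bench, 150 mm along x, 360 along y (from -190 to +170), grey deck 70 mm above the bench. Origin: centre of the 150 mm depth, on the bench. x away from the front, y left, z up. The bridge with the gap is at its front right; the sliding door on top uncovers a well with a tape measure.
- gap_mouth (a point): Centre of the front opening of the gap under the dark bridge, flush with the box's front, 81.5 mm above the bench. Axes as bench_box; x leads into the gap. The gap is 38 mm wide, 23 high (floor is the deck, 11.5 below the point), 50 long; the bridge is 48 wide, its top 16.5 above the point. A stop stands 83 mm behind the mouth. The wedge's butt end stays out in front.
- hook (a joint): Sprung hook, rad: 0 up (locked), 0.26 fully down. A lever hinged 60 mm right of the gap's centre line. Its round red pad stands 12 mm above the deck in the gap, 22 mm behind the mouth; pressing it takes 4 to 7 N. It springs up when let go. Below about 0.1 it holds the door; the wedge with its nose 65 to 80 mm past the mouth holds it at 0.15 to 0.2.
- hook_tip (a point): Top of the hook's red tooth, which stands up through an eye in the right edge of the door when locked, 55 mm left of the gap's centre line, 81 mm above the bench; it sinks some 20 mm when the pad is pressed flush with the deck.
- door (a joint): Aluminium sliding door on the box, m: 0 shut, 0.095 fully open. It slides level to the left (+y of bench_box) and stays where it is left; friction about 2 N. Locked, it moves some 3 mm at most.
- door_grip (a point): On the door's upright black handle, a rib 60 mm along x, 14 along y (axes as bench_box), standing 30 mm above the door. The point is its middle, 13 mm below its top, 93 mm above the bench; it moves with the door. The bridge's near side is 121 mm to its right when the door is shut.
- tea_mug_centre (a point): White mug, 78 mm across, 97 high, handle to -y, loose; middle of the height. A bystander.
- sanding_block_centre (a point): Cork sanding block, 66 x 110 x 29 mm, loose; its centre. A bystander.
- chisel_centre (a point): Chisel with amber handle, 215 mm long along y, loose; its centre. A bystander. The dark steel sheet under the right part of the work (y below -0.315) is 2 mm thick.

How it is judged:
On the way, in this order (a step that is already met when the one before it is completed fails the run):
1. the wedge lies flat on the bench, clear of the sleeve and let go (x of wedge_centre in the frame of sleeve_mouth above 0.075 m and height (world z) of wedge_centre below 0.016 m and angle between wedge_centre's own z axis and vertical below 0.1 rad and contact force between the fingers and wedge below 0.1 N), for 0.2 s.
2. the wedge, in the gap and let go, holds the hook down while the door is still shut (x of wedge_centre in the frame of gap_mouth between -0.035 and 0.03 m and y of wedge_centre in the frame of gap_mouth between -0.012 and 0.012 m and value of joint hook above 0.13 rad and contact force between the fingers and wedge below 0.1 N and value of joint door below 0.01 m), for 0.3 s.
At the end, for the whole second after the job is handed in: The door stands fully open (at least 85 of its 95 mm) and still, with the wedge at rest in the gap (nose 40 to 105 mm past the mouth), holding the hook down (more than 0.13 rad) (x of wedge_centre in the frame of gap_mouth between -0.035 and 0.03 m and y of wedge_centre in the frame of gap_mouth between -0.012 and 0.012 m and value of joint hook above 0.13 rad and value of joint door above 0.085 m and velocity of joint door below 0.01 m/s and linear speed of wedge below 0.02 m/s); the robot touches nothing.
It fails at once if the tea mug is moved more than 30 mm (distance of tea_mug_centre from where it was at the start of the episode above 0.03 m).
It fails at once if the sanding block is moved more than 30 mm (distance of sanding_block_centre from where it was at the start of the episode above 0.03 m).
It fails at once if the chisel is moved more than 30 mm (distance of chisel_centre from where it was at the start of the episode above 0.03 m).
It also fails if it takes over 69 s, if anything falls off the work surface, if the arm or the gripper's body presses on something with over 40 N, if the wrist force passes 120 N, or if a joint passes its speed limit or range.

## Working session

There is one attempt and no reset: what is moved stays moved. The work goes in short steps, Python scripts to look and compute and a tool call to move; the robot and the scene stay as the last step left them, time stands still between calls to the robot, and variables do not carry over. Pictures are saved under pics/ and viewed, at most 10 in all, crops included, and the job is handed in when it is done.

Besides the shell and the picture viewer there is one more tool, called as a command line: name --argument value ..., lists and objects as JSON in quotes. drive_tool: Moves the arm, as the interface text tells. Its arguments: {"type":"object","properties":{"deltas":{"type":"array","items":{"type":"array"}},"gripper":{"type":"number"},"force":{"type":"number"}},"required":["deltas"]}

```bash
mkdir -p pics; cat > h.py <<'E'
import numpy as np,cv2
from bench import robot,imaging,workorder
def grab(n,f=None):
    g=imaging.grab_frame(n)
    if f: cv2.imwrite('pics/'+f,cv2.cvtColor(g['pixels'],cv2.COLOR_RGB2BGR)); np.savez('pics/'+f+'.npz',K=g['mtx'],k=g['k1'],T=g['world_from_camera'],p=g['pixels'])
    return g
def load(f):
    d=np.load('pics/'+f+'.npz'); return dict(mtx=d['K'],k1=float(d['k']),world_from_camera=d['T'],pixels=d['p'])
def ray(g,uv):
    d=np.array([g['k1'],0,0,0,0],float)
    p=cv2.undistortPoints(np.array([[uv]],float),g['mtx'],d)[0,0]
    T=g['world_from_camera']; return T[:3,3],T[:3,:3]@np.array([p[0],p[1],1])
def onz(g,uv,z):
    o,d=ray(g,uv); return o+d*(z-o[2])/d[2]
def proj(g,P):
    T=np.linalg.inv(g['world_from_camera']);c=T[:3,:3]@np.asarray(P,float)+T[:3,3]
    s=c[:2]/c[2];s=s*(1+g['k1']*(s@s));K=g['mtx'];return K[:2,:2]@s+K[:2,2]
E
python3 - <<'E'
from h import *
for n in('top','side'):
    g=grab(n,n+'0.png');print(n,g['world_from_camera'].round(3).tolist(),g['mtx'].tolist(),g['k1'])
a=cv2.imread('pics/top0.png')
print({k:np.round(v,3) for k,v in robot.get_state().items()})
E
```

```text
top [[-0.006, -0.994, 0.107, 0.401], [-1.0, 0.005, -0.007, -0.226], [0.007, -0.107, -0.994, 1.187], [0.0, 0.0, 0.0, 1.0]] [[394.16187299289277, 0.0, 254.85993403895006], [0.0, 394.16187299289277, 191.34205747087705], [0.0, 0.0, 1.0]] -0.12500727149022164
side [[0.939, -0.143, 0.312, 0.204], [-0.343, -0.423, 0.839, -1.066], [0.012, -0.895, -0.446, 0.515], [0.0, 0.0, 0.0, 1.0]] [[355.1925023482764, 0.0, 253.1096261591697], [0.0, 355.1925023482764, 188.8831939403097], [0.0, 0.0, 1.0]] 0.03333720265017256
{'time_s': np.float64(0.1), 'q': array([ 1.25 ,  0.124,  1.652, -0.   ,  1.368, -0.083]), 'joint_velocities': array([ 0.001, -0.003, -0.003, -0.   ,  0.001, -0.001]), 'effort': array([  0.   , -41.888, -36.11 ,   0.078,   0.046,  -0.   ]), 'eef_pos': array([0.153, 0.631, 0.23 ]), 'tcp_rot': array([-3.14 , -0.   ,  2.904]), 'force': array([0.055, 0.19 , 0.941]), 'moment': array([-0.015,  0.046, -0.001]), 'finger_force': np.float64(0.0), 'opening': np.float64(0.095)}
```

View pics/top0.png

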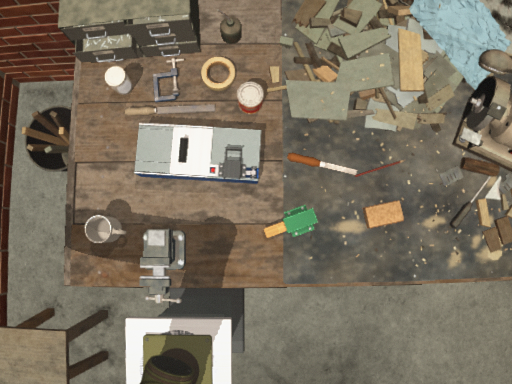

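View pics/side0.png

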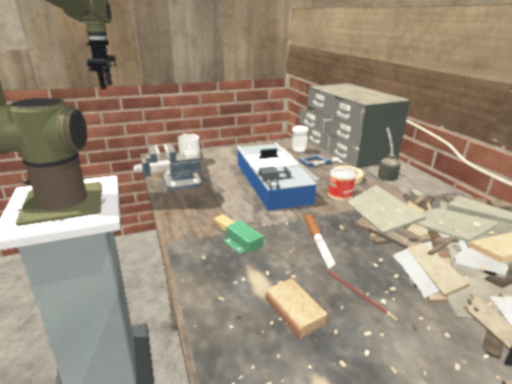

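The top view shows the wedge nose near (267,232), the sleeve at (300,220), the box at (135–262, 124–182), the handle at (183,149), the bridge at (234,162) and the vise at (162,260). I'll enlarge the work area.

```bash
python3 - <<'E'
from h import *
a=cv2.imread('pics/top0.png')[115:245,125:325]
cv2.imwrite('pics/crop0.png',cv2.resize(a,None,fx=4,fy=4,interpolation=cv2.INTER_CUBIC))
E
```

```text
(no output)
```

View pics/crop0.png

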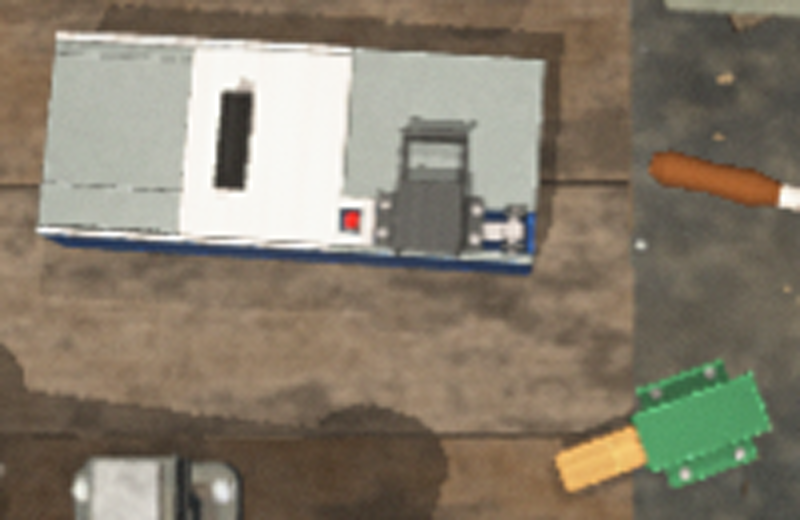

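The crop shows the wedge nose edge at (557,463)–(570,491). The sleeve top corners are (635,424), (650,470), (772,420) and (755,373). The deck corners are (57,32), (545,58), (532,262) and (38,232). The handle is at (222–253, 90) to (214–245, 188), and the bridge front runs from about (390,250) to (462,255).

```bash
python3 - <<'E'
from h import *
g=load('top0.png')
def c(pts,z):
    r=np.array([onz(g,((u+.5)/4-.5+125,(v+.5)/4-.5+115),z) for u,v in pts]);print((r*1000).round(0)[:,:2].tolist());return r[:,:2]
w=c([(557,463),(570,491)],.024); 
s=c([(635,424),(650,470),(772,420),(755,373)],.035)
print('sleeve len/width',np.linalg.norm(s[0]-s[3]),np.linalg.norm(s[0]-s[1]))
d=(s[0]+s[1]-s[2]-s[3])/2;print('mouth',(s[0]+s[1])/2,'ang',np.degrees(np.arctan2(d[1],d[0])))
d2=w.mean(0)-(s[2]+s[3])/2;print('nose',w.mean(0),'ang2',np.degrees(np.arctan2(d2[1],d2[0])),'out',np.linalg.norm(w.mean(0)-(s[0]+s[1])/2))
b=c([(57,32),(545,58),(532,262),(38,232)],.07)
print([np.linalg.norm(b[i]-b[(i+1)%4]) for i in range(4)])
e=b[0]+b[3]-b[1]-b[2];print('y dir ang',np.degrees(np.arctan2(e[1],e[0])), 'ctr(y-10)',b.mean(0))
h=c([(222,90),(253,90),(245,189),(214,187)],.106);print('handle',h.mean(0))
br=c([(390,250),(462,255)],.098);print('bridge',br.mean(0),np.linalg.norm(br[0]-br[1]))
E
```

```text
[[411.0, -260.0], [390.0, -270.0]]
[[439.0, -317.0], [405.0, -328.0], [441.0, -418.0], [475.0, -406.0]]
sleeve len/width 0.09611781271813541 0.03519615277233754
mouth [ 0.42179785 -0.32244555] ang 112.05282842802383
nose [ 0.40037448 -0.2649813 ] ang2 111.42862896551071 out 0.06132782024198763
[[726.0, 106.0], [703.0, -253.0], [553.0, -242.0], [577.0, 115.0]]
[np.float64(0.3596048936591543), np.float64(0.15010176637649622), np.float64(0.3580824585331476), np.float64(0.14921147273418361)]
y dir ang 86.22767839661942 ctr(y-10) [ 0.64015801 -0.06837597]
[[672.0, -24.0], [672.0, -46.0], [601.0, -42.0], [603.0, -20.0]]
handle [ 0.63685059 -0.03307259]
[[559.0, -143.0], [555.0, -193.0]]
bridge [ 0.55671257 -0.1678893 ] 0.05038937138259997
```

```bash
cat >> h.py <<'E'
def plan(pos,yaw_deg,n,start=None):
    "print n rows (tool axes) from start (pos,yaw_deg) or the measured pose; tool stays vertical"
    s=robot.get_state()
    p,y=(np.array(start[0],float),np.radians(start[1])) if start else (np.array(s['eef_pos']),s['tcp_rot'][2])
    if not start: print('at',p.round(4),np.degrees(s['tcp_rot']).round(1))
    pos=np.array(pos,float);dy=(np.radians(yaw_deg)-y+np.pi)%(2*np.pi)-np.pi;rows=[]
    for i in range(n):
        d=(pos-p)/(n-i);a=(np.radians(yaw_deg)-y+np.pi)%(2*np.pi)-np.pi;sp=round(-np.degrees(a)/(n-i)/5,2)
        X=np.array([np.cos(y),np.sin(y),0]);Y=np.array([np.sin(y),-np.cos(y),0]);Z=np.array([0,0,-1.])
        t=[round(float(v@d)/.03,2) for v in(X,Y,Z)];rows.append([t,float(sp)])
        p=p+.03*(t[0]*X+t[1]*Y+t[2]*Z);y-=np.radians(5*sp)
    for i in range(0,n,5):print(rows[i:i+5])
    return p,np.degrees(y)
E
python3 - <<'E'
from h import *
r=plan((.40,.30,.23),139,15)
plan((.411,-.293,.20),111.7,20,r)
E
```

```text
at [0.153  0.6312 0.2305] [-179.9   -0.   166.4]
[[[-0.71, -0.59, 0.0], 0.37], [[-0.73, -0.56, 0.0], 0.36], [[-0.74, -0.54, 0.0], 0.37], [[-0.76, -0.52, 0.0], 0.36], [[-0.78, -0.49, 0.0], 0.37]]
[[[-0.79, -0.47, 0.0], 0.36], [[-0.8, -0.44, 0.0], 0.37], [[-0.82, -0.41, 0.0], 0.36], [[-0.83, -0.39, 0.0], 0.37], [[-0.84, -0.36, 0.0], 0.36]]
[[[-0.85, -0.33, 0.0], 0.37], [[-0.87, -0.31, 0.0], 0.36], [[-0.87, -0.28, 0.01], 0.37], [[-0.89, -0.25, 0.0], 0.36], [[-0.89, -0.23, 0.01], 0.37]]
[[[-0.66, -0.73, 0.05], 0.27], [[-0.68, -0.72, 0.05], 0.27], [[-0.7, -0.7, 0.05], 0.27], [[-0.71, -0.68, 0.05], 0.27], [[-0.73, -0.67, 0.05], 0.27]]
[[[-0.74, -0.65, 0.05], 0.27], [[-0.76, -0.63, 0.05], 0.27], [[-0.77, -0.62, 0.05], 0.27], [[-0.79, -0.6, 0.05], 0.27], [[-0.8, -0.58, 0.05], 0.28]]
[[[-0.82, -0.56, 0.05], 0.27], [[-0.83, -0.54, 0.05], 0.28], [[-0.84, -0.52, 0.05], 0.27], [[-0.85, -0.5, 0.05], 0.28], [[-0.87, -0.48, 0.05], 0.27]]
[[[-0.88, -0.45, 0.05], 0.28], [[-0.89, -0.43, 0.05], 0.27], [[-0.9, -0.41, 0.05], 0.28], [[-0.9, -0.39, 0.05], 0.27], [[-0.92, -0.37, 0.05], 0.28]]
```

drive_tool --deltas '[[[-0.7, -0.6, 0], 0.37], [[-0.73, -0.56, 0], 0.37], [[-0.74, -0.54, 0], 0.37], [[-0.76, -0.52, 0], 0.37], [[-0.78, -0.5, 0], 0.37]]' --gripper -1

```text
time_s: 0.52
eef_pos: [0.2355, 0.5192, 0.231]
tcp_rot: [-3.141, -0.0, 2.741]
force: [0.4, -0.2, 0.1]
opening: 0.0952
finger_force: 0.0
```

drive_tool --deltas '[[[-0.8, -0.47, 0], 0.37], [[-0.8, -0.44, 0], 0.37], [[-0.82, -0.41, 0], 0.37], [[-0.83, -0.39, 0], 0.37], [[-0.84, -0.36, 0], 0.37]]'

```text
time_s: 0.93
eef_pos: [0.3176, 0.4086, 0.2311]
tcp_rot: [-3.141, -0.0, 2.58]
force: [0.7, 0.2, -0.2]
opening: 0.0951
finger_force: 0.0
```

drive_tool --deltas '[[[-0.85, -0.33, 0], 0.37], [[-0.87, -0.31, 0], 0.37], [[-0.87, -0.28, 0], 0.37], [[-0.9, -0.25, 0], 0.37], [[-0.9, -0.23, 0], 0.37]]'

```text
time_s: 1.35
eef_pos: [0.3999, 0.2974, 0.2312]
tcp_rot: [-3.141, -0.0, 2.418]
force: [0.2, 1.4, -0.7]
opening: 0.0949
finger_force: 0.0
```

drive_tool --deltas '[[[-0.66, -0.73, 0.05], 0.27], [[-0.68, -0.72, 0.05], 0.27], [[-0.7, -0.7, 0.05], 0.27], [[-0.71, -0.68, 0.05], 0.27], [[-0.73, -0.67, 0.05], 0.27]]'

```text
time_s: 1.77
eef_pos: [0.4009, 0.1492, 0.2236]
tcp_rot: [-3.141, -0.0, 2.301]
force: [0.3, -0.8, -0.2]
opening: 0.0949
finger_force: 0.0
```

drive_tool --deltas '[[[-0.74, -0.65, 0.05], 0.27], [[-0.76, -0.63, 0.05], 0.27], [[-0.77, -0.62, 0.05], 0.27], [[-0.79, -0.6, 0.05], 0.27], [[-0.8, -0.58, 0.05], 0.27]]'

```text
time_s: 2.18
eef_pos: [0.4024, 0.001, 0.2163]
tcp_rot: [-3.142, -0.0, 2.183]
force: [0.1, 1.0, 0.1]
opening: 0.0951
finger_force: 0.0
```

drive_tool --deltas '[[[-0.82, -0.56, 0.05], 0.27], [[-0.83, -0.54, 0.05], 0.27], [[-0.84, -0.52, 0.05], 0.27], [[-0.85, -0.5, 0.05], 0.27], [[-0.87, -0.48, 0.05], 0.27]]'

```text
time_s: 2.6
eef_pos: [0.4043, -0.1475, 0.2087]
tcp_rot: [-3.142, -0.0, 2.065]
force: [1.0, 0.1, 0.9]
opening: 0.0951
finger_force: 0.0
```

drive_tool --deltas '[[[-0.88, -0.45, 0.05], 0.27], [[-0.9, -0.43, 0.05], 0.27], [[-0.9, -0.41, 0.05], 0.27], [[-0.9, -0.39, 0.05], 0.27], [[-0.92, -0.37, 0.05], 0.27]]'

```text
time_s: 3.02
eef_pos: [0.4074, -0.2958, 0.2011]
tcp_rot: [-3.141, -0.001, 1.947]
force: [1.0, 0.0, 0.9]
opening: 0.0952
finger_force: 0.0
```

```bash
python3 - <<'E'
from h import *
g=grab('wrist','w1.png');s=robot.get_state();print(s['time_s'],s['eef_pos'].round(4),np.degrees(s['tcp_rot']).round(1))
E
```

```text
3.0667 [ 0.4073 -0.2999  0.201 ] [-1.799e+02  1.000e-01  1.114e+02]
```

View pics/w1.png

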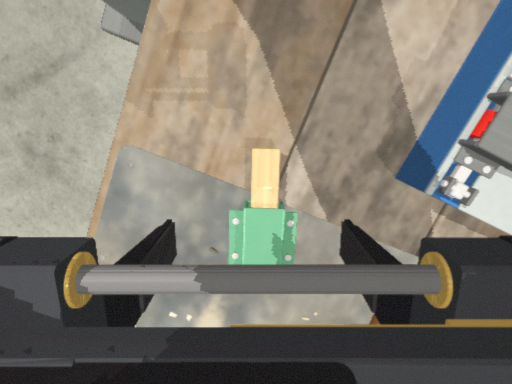

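The wrist view shows the wedge nose edge at (252,149)–(280,149). The wedge sides reach the sleeve at (250,208) and (279,208), and the sleeve top corners are at (245,209) and (284,209). The wedge is aligned with the tool.

```bash
python3 - <<'E'
from h import *
g=load('w1.png')
a=onz(g,(252,149),.024);b=onz(g,(280,149),.024);c=onz(g,(250.5,205),.024);d=onz(g,(279.5,205),.024)
print(a.round(4),b.round(4),np.linalg.norm(a-b),np.linalg.norm(c-d))
n=(a+b)/2;m=(c+d)/2;print('nose',n.round(4),m.round(4),np.linalg.norm(n-m),'yaw',np.degrees(np.arctan2(*(n-m)[1::-1])))
p=proj(g,robot.get_state()['eef_pos']*[1,1,0]+[0,0,.024]);print(p)
u=np.array([np.cos(np.radians(111.4)),np.sin(np.radians(111.4)),0])
t=n-.032*u;print('grip',t)
r=plan((t[0],t[1],.08),111.4,5);plan((t[0],t[1],.020),111.4,5,r)
E
```

```text
[ 0.3912 -0.2678  0.024 ] [ 0.4184 -0.2571  0.024 ] 0.02921221596387642 0.03167997861208691
nose [ 0.4048 -0.2624  0.024 ] [ 0.4265 -0.3194  0.024 ] 0.06099090489429461 yaw 110.84453390029344
[255.11479914 182.51423681]
grip [ 0.41649027 -0.29219889  0.024     ]
at [ 0.4073 -0.2999  0.201 ] [-1.799e+02  1.000e-01  1.114e+02]
[[[0.03, 0.08, 0.81], -0.0], [[0.02, 0.07, 0.81], -0.0], [[0.03, 0.08, 0.8], -0.0], [[0.02, 0.07, 0.81], -0.0], [[0.03, 0.08, 0.8], -0.01]]
[[[-0.0, -0.0, 0.4], 0.0], [[-0.0, -0.0, 0.4], 0.0], [[-0.0, -0.0, 0.4], 0.0], [[-0.0, -0.0, 0.4], 0.0], [[-0.0, -0.0, 0.4], 0.0]]
```

drive_tool --deltas '[[[0.03, 0.08, 0.8], 0], [[0.03, 0.08, 0.8], 0], [[0.03, 0.08, 0.8], 0], [[0.02, 0.07, 0.8], 0], [[0.02, 0.07, 0.8], 0]]'

```text
time_s: 3.48
eef_pos: [0.4168, -0.2863, 0.0802]
tcp_rot: [-3.141, -0.0, 1.948]
force: [0.5, 0.5, 0.8]
opening: 0.095
finger_force: 0.0
```

drive_tool --deltas '[[[0, 0, 0.4], 0], [[0, 0, 0.4], 0], [[0, 0, 0.4], 0], [[0, 0, 0.4], 0], [[0, 0, 0.4], 0]]'

```text
time_s: 3.9
eef_pos: [0.4176, -0.2872, 0.0215]
tcp_rot: [3.141, 0.001, 1.948]
force: [0.5, -0.1, -0.0]
opening: 0.0951
finger_force: 0.0
```

drive_tool --deltas '[[[0, 0, 0], 0], [[0, 0, 0], 0], [[0, 0, 0], 0], [[0, 0, 0], 0], [[0, 0, 0], 0]]' --gripper 1 --force 25

```text
time_s: 4.32
eef_pos: [0.4176, -0.2872, 0.0226]
tcp_rot: [3.141, 0.001, 1.948]
force: [0.0, -0.6, 0.4]
opening: 0.067
finger_force: 0.0
```

drive_tool --deltas '[[[0, 0, 0], 0], [[0, 0, 0], 0], [[0, 0, 0], 0], [[0, 0, 0], 0], [[0, 0, 0], 0]]'

```text
time_s: 4.73
eef_pos: [0.417, -0.2867, 0.0217]
tcp_rot: [-3.141, -0.0, 1.948]
force: [0.4, -0.2, 0.8]
opening: 0.0339
finger_force: 0.1
```

drive_tool --deltas '[[[0, 0, 0], 0], [[0, 0, 0], 0], [[0, 0, 0], 0], [[0, 0, 0], 0], [[0, 0, 0], 0]]'

```text
time_s: 5.15
eef_pos: [0.417, -0.2866, 0.0216]
tcp_rot: [-3.142, -0.0, 1.948]
force: [-0.3, 0.1, 0.0]
opening: 0.0313
finger_force: 25.2
```

drive_tool --deltas '[[[0.1, 0, -0.03], 0], [[0.3, 0, 0], 0], [[0.5, 0, 0], 0], [[0.6, 0, 0], 0], [[0.6, 0, 0], 0]]'

```text
time_s: 5.57
eef_pos: [0.3932, -0.227, 0.0223]
tcp_rot: [-3.141, -0.001, 1.948]
force: [0.2, 0.3, -0.0]
opening: 0.0305
finger_force: 24.5
```

drive_tool --deltas '[[[0.6, 0, 0], 0], [[0.6, 0, 0], 0], [[0.5, 0, 0], 0], [[0.3, 0, 0], 0], [[0, 0, 0], 0]]'

```text
time_s: 5.98
eef_pos: [0.3706, -0.1706, 0.022]
tcp_rot: [-3.141, -0.001, 1.95]
force: [0.3, -0.4, -1.5]
opening: 0.0307
finger_force: 24.2
```

```bash
python3 - <<'E'
from h import *
g=grab('side','s2.png');s=robot.get_state();print(s['time_s'],s['eef_pos'].round(4),s['opening'],s['finger_force'],s['force'])
a=cv2.imread('pics/s2.png')
u,v=proj(g,s['eef_pos']).astype(int);print(u,v)
a=a[v-55:v+55,u-70:u+70]; b=cv2.resize(a,None,fx=2.8,fy=2.8,interpolation=cv2.INTER_CUBIC)
g=grab('top','t2.png');a=cv2.imread('pics/t2.png');a=a[195:255,225:325];a=cv2.resize(a,(392,308),interpolation=cv2.INTER_CUBIC)
cv2.imwrite('pics/c2.png',np.hstack([b[:308],a]))
E
```

```text
6.0333 [ 0.3714 -0.1717  0.0224] 0.03142479572980843 24.150605574041037 [ 0.12445825  0.22584786 -0.77353439]
199 202
```

View pics/c2.png

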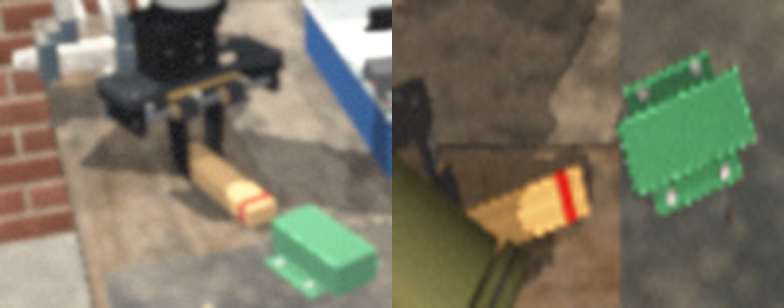

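The picture shows the wedge drawn fully clear of the sleeve, level, with its red band about 36 mm from the mouth. I'll lower it and release.

drive_tool --deltas '[[[0, 0, 0.05], 0], [[0, 0, 0.05], 0], [[0, 0, 0.05], 0], [[0, 0, 0], 0], [[0, 0, 0], 0]]'

```text
time_s: 6.5
eef_pos: [0.3718, -0.1727, 0.018]
tcp_rot: [-3.141, -0.0, 1.948]
force: [0.0, -0.7, 0.0]
opening: 0.0309
finger_force: 24.0
```

drive_tool --deltas '[[[0, 0, 0], 0], [[0, 0, 0], 0], [[0, 0, 0], 0], [[0, 0, 0], 0], [[0, 0, 0], 0]]' --gripper -0.3

```text
time_s: 6.92
eef_pos: [0.3718, -0.1724, 0.0181]
tcp_rot: [3.141, 0.0, 1.948]
force: [-0.0, -0.8, 0.4]
opening: 0.0581
finger_force: 0.0
```

drive_tool --deltas '[[[0, 0, 0], 0], [[0, 0, 0], 0], [[0, 0, 0], 0], [[0, 0, 0], 0], [[0, 0, 0], 0]]'

```text
time_s: 7.33
eef_pos: [0.3717, -0.1724, 0.0181]
tcp_rot: [-3.142, 0.0, 1.948]
force: [-0.4, -0.3, -0.2]
opening: 0.0619
finger_force: 0.0
```

drive_tool --deltas '[[[0, 0, -0.8], 0], [[-0.3, 0, -0.9], 0], [[-0.6, 0, -0.9], 0], [[-0.6, 0, -0.9], 0], [[-0.5, 0, -0.5], 0]]'

```text
time_s: 7.75
eef_pos: [0.3954, -0.2299, 0.1417]
tcp_rot: [3.139, 0.004, 1.948]
force: [0.8, -0.4, -0.0]
opening: 0.0616
finger_force: 0.0
```

```bash
python3 - <<'E'
from h import *
g=grab('wrist','w3.png');s=robot.get_state();print(s['time_s'],s['eef_pos'].round(4),s['opening'],s['finger_force'])
E
```

```text
7.8 [ 0.3975 -0.2327  0.1445] 0.06182770691910712 0.0
```

View pics/w3.png

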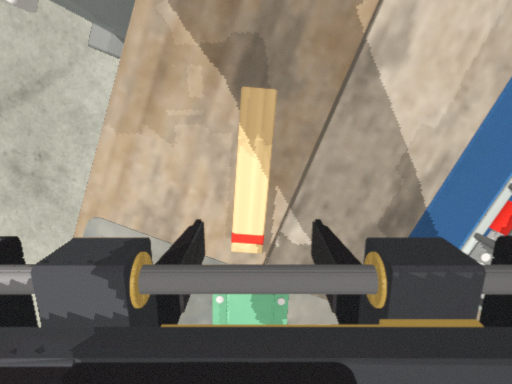

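The wrist view shows the wedge flat on the bench. Its nose corners are at (242,88) and (276,90), its butt corners at (231,249) and (263,252), and it is turned about 4° from the tool.

```bash
python3 - <<'E'
from h import *
g=load('w3.png');z=.02
N=(onz(g,(242.5,88),z)+onz(g,(276,90),z))/2;B=(onz(g,(231,249),z)+onz(g,(263.5,252),z))/2
d=N-B;print(N,B,np.linalg.norm(d));yaw=np.degrees(np.arctan2(d[1],d[0]));print('yaw',yaw)
u=d/np.linalg.norm(d);t=B+.016*u;print(t)
r=plan((t[0],t[1],.07),yaw,5);plan((t[0],t[1],.0195),yaw,5,r)
E
```

```text
[ 0.36594585 -0.1475292   0.02      ] [ 0.40902712 -0.28674897  0.02      ] 0.14573310865229905
yaw 107.19457267312505
[ 0.40429724 -0.27146407  0.02      ]
at [ 0.3975 -0.2327  0.1445] [179.7   0.6 111.6]
[[[-0.26, -0.05, 0.5], 0.18], [[-0.26, -0.05, 0.5], 0.17], [[-0.26, -0.05, 0.49], 0.18], [[-0.26, -0.04, 0.5], 0.17], [[-0.25, -0.03, 0.49], 0.18]]
[[[-0.0, -0.0, 0.34], -0.0], [[-0.0, -0.0, 0.34], -0.0], [[-0.0, -0.0, 0.34], -0.0], [[-0.0, -0.0, 0.33], -0.0], [[-0.0, -0.0, 0.34], -0.0]]
```

```bash
python3 - <<'E'
from h import *
r=plan((.4033,-.2745,.0695),107.2,5,((.3938,-.2282,.138),111.6));plan((.4033,-.2745,.0195),107.2,5,r)
E
```

```text
[[[-0.31, -0.05, 0.46], 0.18], [[-0.31, -0.05, 0.46], 0.17], [[-0.31, -0.05, 0.45], 0.18], [[-0.31, -0.04, 0.46], 0.17], [[-0.32, -0.04, 0.45], 0.18]]
[[[0.0, 0.0, 0.33], 0.0], [[0.0, 0.0, 0.34], 0.0], [[0.0, 0.0, 0.33], 0.0], [[0.0, 0.0, 0.34], 0.0], [[0.0, 0.0, 0.33], 0.0]]
```

drive_tool --deltas '[[[-0.31, -0.05, 0.46], 0.18], [[-0.31, -0.05, 0.46], 0.18], [[-0.31, -0.05, 0.45], 0.18], [[-0.31, -0.04, 0.45], 0.17], [[-0.31, -0.04, 0.45], 0.17]]'

```text
time_s: 8.22
eef_pos: [0.4026, -0.2737, 0.0683]
tcp_rot: [-3.141, -0.001, 1.871]
force: [0.7, 0.6, -0.5]
opening: 0.0616
finger_force: 0.0
```

drive_tool --deltas '[[[0, 0, 0.1], 0], [[0, 0, 0.3], 0], [[0, 0, 0.3], 0], [[0, 0, 0.3], 0], [[0, 0, 0.3], 0]]'

```text
time_s: 8.63
eef_pos: [0.4031, -0.2738, 0.0303]
tcp_rot: [3.141, 0.0, 1.872]
force: [-0.2, 0.9, -0.1]
opening: 0.062
finger_force: 0.0
```

```bash
python3 - <<'E'
from h import *
s=robot.get_state();print(s['eef_pos'].round(4),s['tcp_rot'].round(3))
g=grab('wrist','w4.png')
for z in(.02,):
  print('tcp px',proj(g,[*s['eef_pos'][:2],z]))
p=g['pixels'].astype(int);m=(p[...,0]>150)&(p[...,1]<70)&(p[...,2]<70);m[:, :180]=0;m[:,340:]=0
n,l,st,c=cv2.connectedComponentsWithStats(m.astype(np.uint8));
for i in range(1,n):
  if st[i,4]>30:
    print(st[i],c[i]); q=onz(g,c[i],.02);print('band centre',q.round(4),'rel tcp',np.linalg.norm(q[:2]-s['eef_pos'][:2]))
E
```

```text
[ 0.4031 -0.2738  0.0303] [3.141 0.    1.872]
tcp px [255.27033936 241.84510336]
[230 237  54  16 682] [256.18328446 245.29178886]
band centre [ 0.4042 -0.2756  0.02  ] rel tcp 0.0021388397070918473
```

drive_tool --deltas '[[[0, 0, 0.12], 0], [[0, 0, 0.12], 0], [[0, 0, 0.1], 0], [[0, 0, 0], 0], [[0, 0, 0], 0]]'

```text
time_s: 9.1
eef_pos: [0.4032, -0.2743, 0.0208]
tcp_rot: [3.142, 0.0, 1.871]
force: [-0.7, 0.6, -0.2]
opening: 0.0616
finger_force: 0.0
```

drive_tool --deltas '[[[0, 0, 0], 0], [[0, 0, 0], 0], [[0, 0, 0], 0], [[0, 0, 0], 0], [[0, 0, 0], 0]]' --gripper 1 --force 60

```text
time_s: 9.52
eef_pos: [0.4032, -0.2743, 0.0209]
tcp_rot: [3.141, 0.0, 1.871]
force: [-0.5, -0.0, -0.8]
opening: 0.034
finger_force: 0.0
```

drive_tool --deltas '[[[0, 0, 0], 0], [[0, 0, 0], 0], [[0, 0, 0], 0], [[0, 0, 0], 0], [[0, 0, 0], 0]]'

```text
time_s: 9.93
eef_pos: [0.4032, -0.2743, 0.0208]
tcp_rot: [3.141, 0.0, 1.871]
force: [0.0, 0.6, 1.6]
opening: 0.0293
finger_force: 60.0
```

```bash
python3 - <<'E'
from h import *
b=np.radians(-3.8);X=np.array([np.cos(b),np.sin(b)]);mouth=np.array([.5572,-.1685])
t=mouth-.175*X;print(t)   # nose 40 mm in front of mouth (grip 135 behind nose)
r=plan((.4033,-.2738,.14),107.2,5)
plan((*t,.15),-3.8,25,r)
E
```

```text
[ 0.38258474 -0.15690207]
at [ 0.4032 -0.2743  0.0208] [180.    0.  107.2]
[[[0.0, 0.0, -0.79], 0.0], [[0.0, 0.0, -0.8], 0.0], [[0.0, 0.0, -0.79], 0.0], [[0.01, 0.0, -0.8], 0.0], [[0.0, 0.01, -0.79], 0.0]]
[[[0.16, 0.02, -0.01], 0.89], [[0.16, 0.01, -0.01], 0.89], [[0.16, -0.0, -0.01], 0.89], [[0.16, -0.02, -0.01], 0.89], [[0.16, -0.03, -0.01], 0.89]]
[[[0.15, -0.04, -0.01], 0.89], [[0.15, -0.05, -0.01], 0.89], [[0.14, -0.06, -0.01], 0.89], [[0.14, -0.08, -0.02], 0.89], [[0.13, -0.09, -0.01], 0.89]]
[[[0.13, -0.1, -0.02], 0.89], [[0.12, -0.11, -0.01], 0.89], [[0.11, -0.11, -0.02], 0.89], [[0.1, -0.12, -0.01], 0.89], [[0.09, -0.13, -0.02], 0.89]]
[[[0.08, -0.14, -0.01], 0.89], [[0.07, -0.14, -0.02], 0.88], [[0.06, -0.15, -0.01], 0.89], [[0.05, -0.15, -0.02], 0.88], [[0.03, -0.15, -0.01], 0.89]]
[[[0.02, -0.16, -0.02], 0.88], [[0.01, -0.16, -0.01], 0.89], [[-0.0, -0.15, -0.02], 0.88], [[-0.02, -0.16, -0.01], 0.89], [[-0.02, -0.15, -0.02], 0.88]]
```

drive_tool --deltas '[[[0, 0, -0.8], 0], [[0, 0, -0.8], 0], [[0, 0, -0.8], 0], [[0, 0, -0.8], 0], [[0, 0, -0.8], 0]]'

```text
time_s: 10.35
eef_pos: [0.4028, -0.274, 0.1416]
tcp_rot: [-3.141, -0.0, 1.871]
force: [0.3, -1.0, -0.9]
opening: 0.0294
finger_force: 60.0
```

drive_tool --deltas '[[[0.16, 0.02, 0], 0.89], [[0.16, 0.01, 0], 0.89], [[0.16, 0, 0], 0.89], [[0.16, -0.02, 0], 0.89], [[0.16, -0.03, 0], 0.89]]'

```text
time_s: 10.77
eef_pos: [0.3988, -0.2501, 0.1405]
tcp_rot: [-3.141, -0.0, 1.479]
force: [0.1, 0.2, -0.7]
opening: 0.0295
finger_force: 60.0
```

drive_tool --deltas '[[[0.15, -0.04, -0.01], 0.89], [[0.15, -0.05, -0.01], 0.89], [[0.14, -0.06, -0.01], 0.89], [[0.14, -0.08, -0.01], 0.89], [[0.13, -0.09, -0.01], 0.89]]'

```text
time_s: 11.18
eef_pos: [0.3945, -0.2269, 0.1419]
tcp_rot: [-3.141, 0.0, 1.091]
force: [0.3, 1.0, 0.1]
opening: 0.0289
finger_force: 60.0
```

drive_tool --deltas '[[[0.13, -0.1, -0.02], 0.89], [[0.12, -0.11, -0.02], 0.89], [[0.11, -0.11, -0.02], 0.89], [[0.1, -0.12, -0.02], 0.89], [[0.09, -0.13, -0.02], 0.89]]'

```text
time_s: 11.6
eef_pos: [0.3904, -0.2034, 0.1449]
tcp_rot: [-3.141, 0.0, 0.703]
force: [-0.1, 0.3, -0.1]
opening: 0.0296
finger_force: 60.0
```

drive_tool --deltas '[[[0.08, -0.14, -0.02], 0.89], [[0.07, -0.14, -0.02], 0.89], [[0.06, -0.15, -0.02], 0.89], [[0.05, -0.15, -0.02], 0.89], [[0.03, -0.15, -0.02], 0.89]]'

```text
time_s: 12.02
eef_pos: [0.3863, -0.18, 0.1479]
tcp_rot: [-3.141, 0.001, 0.314]
force: [-0.3, 0.0, 0.2]
opening: 0.0296
finger_force: 60.0
```

drive_tool --deltas '[[[0.02, -0.16, 0], 0.89], [[0.01, -0.16, 0], 0.89], [[0, -0.16, 0], 0.89], [[-0.02, -0.16, 0], 0.88], [[-0.02, -0.15, 0], 0.86]]'

```text
time_s: 12.43
eef_pos: [0.382, -0.1565, 0.1478]
tcp_rot: [-3.141, 0.001, -0.071]
force: [0.8, -0.5, -0.8]
opening: 0.0295
finger_force: 60.0
```

drive_tool --deltas '[[[0, 0, 0], 0], [[0, 0, 0], 0], [[0, 0, 0], 0], [[0, 0, 0], 0], [[0, 0, 0], 0]]'

```text
time_s: 12.85
eef_pos: [0.3824, -0.1571, 0.1482]
tcp_rot: [3.142, 0.0, -0.066]
force: [-0.1, 0.1, -0.8]
opening: 0.0296
finger_force: 60.0
```

```bash
python3 - <<'E'
from h import *
g=grab('wrist','w5.png');s=robot.get_state();print(s['time_s'],s['eef_pos'].round(4),np.degrees(s['tcp_rot']).round(2),s['opening'],s['force'])
grab('side','s5.png');a=cv2.imread('pics/s5.png')[120:240,190:350]
b=cv2.imread('pics/w5.png')[0:280,:]
cv2.imwrite('pics/c5.png',np.vstack([cv2.resize(b,(512,280)),cv2.resize(a,(427,320),interpolation=cv2.INTER_CUBIC)[:,:].copy() if 0 else cv2.copyMakeBorder(cv2.resize(a,(427,320),interpolation=cv2.INTER_CUBIC),0,0,0,85,0)]))
E
```

```text
12.9 [ 0.3824 -0.1571  0.1482] [ 1.80e+02  1.00e-02 -3.81e+00] 0.03001529047111384 [ 0.35578855 -0.09528026 -0.98007106]
```

View pics/c5.png

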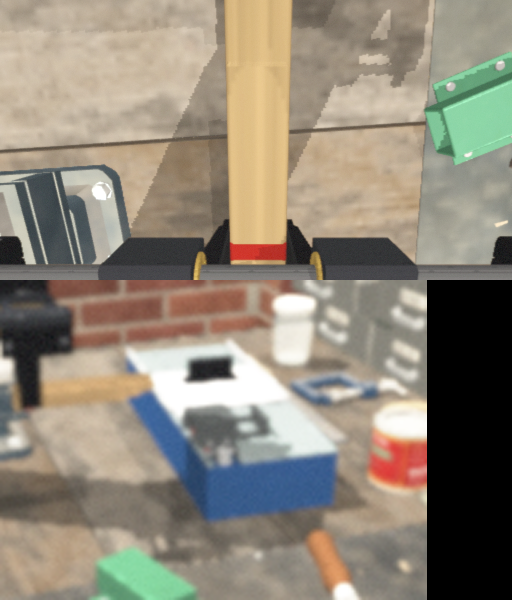

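The wedge is held level and in line with the tool, with edges at columns 225–293. I'll check the gap line numerically from the red tooth and the handle.

```bash
python3 - <<'E'
from h import *
b=np.radians(-3.77);X=np.array([np.cos(b),np.sin(b)]);Y=np.array([-X[1],X[0]])
m0=np.array([.558,-.1685])
for f in('top0.png','side0.png'):
  g=load(f);p=g['pixels'].astype(int);u0,v0=proj(g,[*(m0+.055*Y+.022*X),.081]);print('pred tooth px',u0,v0)
  m=((p[...,0]>110)&(p[...,1]<90)&(p[...,2]<90)).astype(np.uint8)
  n,l,st,c=cv2.connectedComponentsWithStats(m)
  for i in range(1,n):
    if np.hypot(*(c[i]-[u0,v0]))<14:
      q=onz(g,c[i],.078)[:2];print(f,st[i],c[i],q.round(4),'rel mouth x,y',((q-m0)@X).round(4),((q-m0)@Y).round(4))
# current wedge error relative to gap axis
s=robot.get_state();e=s['eef_pos'][:2]-m0;print('tcp in gap frame',e@X,e@Y,s['eef_pos'][2])
# handle centre: dark blob
g=load('top0.png');hc=m0+.075*X+.145*Y;
gr=g['pixels'].sum(2);m=(gr<120).astype(np.uint8);n,l,st,c=cv2.connectedComponentsWithStats(m);u=proj(g,[*hc,.098]);print('pred handle',u,proj(g,[*hc,.106]))
for i in range(1,n):
  if np.hypot(*(c[i]-u))<12 and st[i,4]>30:print(st[i],c[i])
E
```

```text
pred tooth px 212.88332358422127 169.33959662719815
top0.png [211 168   4   4  13] [212.38461538 169.23076923] [ 0.5844 -0.1133] rel mouth x,y 0.0227 0.0568
pred tooth px 261.1100018330963 167.29316776363473
tcp in gap frame -0.17597623323572034 -0.00012527613330776967 0.148231831370622
pred handle [181.99903628 148.01842359] [181.49823789 147.40369895]
```

drive_tool --deltas '[[[0, -0.02, 0.37], 0], [[0, 0, 0.38], 0], [[0, 0, 0.37], 0], [[0, 0, 0.37], 0], [[0, 0, 0.37], 0]]'

```text
time_s: 13.37
eef_pos: [0.3818, -0.156, 0.0905]
tcp_rot: [-3.141, 0.001, -0.067]
force: [0.6, -0.1, 0.2]
opening: 0.0296
finger_force: 60.0
```

drive_tool --deltas '[[[0.3, 0, 0], 0], [[0.3, 0, 0], 0], [[0.3, 0, 0], 0], [[0.3, 0, 0], 0], [[0.1, 0, 0], 0]]'

```text
time_s: 13.78
eef_pos: [0.4237, -0.1594, 0.0935]
tcp_rot: [3.141, -0.002, -0.066]
force: [0.1, -0.4, -1.5]
opening: 0.0297
finger_force: 60.0
```

drive_tool --deltas '[[[0.1, 0, 0], 0], [[0.15, 0, 0], 0], [[0.15, 0, 0], 0], [[0.1, 0, 0], 0], [[0.05, 0, 0], 0]]'

```text
time_s: 14.2
eef_pos: [0.4382, -0.1601, 0.0926]
tcp_rot: [3.141, -0.0, -0.067]
force: [0.7, 0.7, -0.8]
opening: 0.0293
finger_force: 60.0
```

```bash
python3 - <<'E'
from h import *
s=robot.get_state();print(s['eef_pos'].round(4),np.degrees(s['tcp_rot']).round(2),s['force'].round(1),s['moment'].round(2))
gs=grab('side','s6.png');a=cv2.imread('pics/s6.png')[140:220,200:330]
b=cv2.imread('pics/w5.png')[:1]
grab('top','t6.png');c=cv2.imread('pics/t6.png')[130:200,180:280]
a=cv2.resize(a,(600,369),interpolation=cv2.INTER_CUBIC)
c=cv2.resize(c,(320,224),interpolation=cv2.INTER_CUBIC)
cv2.imwrite('pics/c6.png',np.vstack([a,cv2.copyMakeBorder(c,0,0,0,280,0)]))
E
```

```text
[ 0.4382 -0.1601  0.0926] [ 1.7999e+02 -2.0000e-02 -3.8200e+00] [ 0.7  0.7 -0.8] [-0.04  0.22 -0.01]
```

View pics/c6.png

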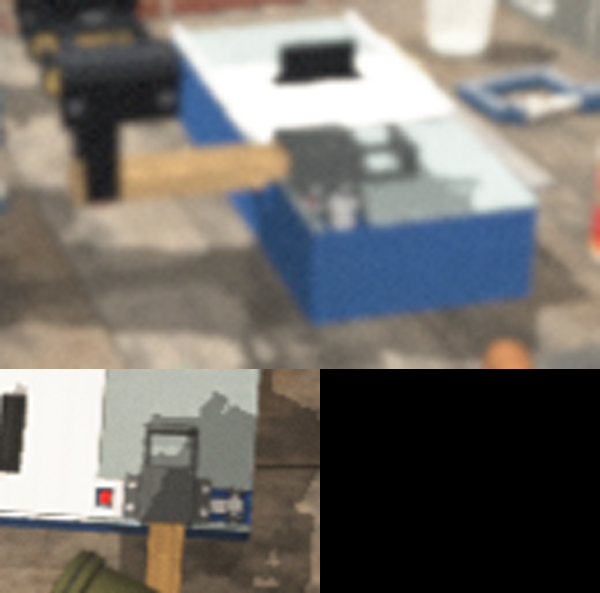

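The wedge nose is entering the gap centred under the bridge: wedge centre at column 167, bridge centre at about 167 in the lower panel. Pushing in.

drive_tool --deltas '[[[0.1, 0, 0], 0], [[0.15, 0, 0], 0], [[0.15, 0, 0], 0], [[0.15, 0, 0], 0], [[0.1, 0, 0], 0]]'

```text
time_s: 14.72
eef_pos: [0.4575, -0.1614, 0.0928]
tcp_rot: [3.141, 0.001, -0.067]
force: [-5.2, 0.9, 2.9]
opening: 0.0295
finger_force: 60.0
```

drive_tool --deltas '[[[0.1, 0, 0], 0], [[0.15, 0, 0], 0], [[0.15, 0, 0], 0], [[0.15, 0, 0], 0], [[0.1, 0, 0], 0]]'

```text
time_s: 15.13
eef_pos: [0.4763, -0.1626, 0.0926]
tcp_rot: [-3.141, 0.003, -0.067]
force: [-7.9, 0.7, 4.6]
opening: 0.03
finger_force: 60.0
```

```bash
python3 - <<'E'
from h import *
s=robot.get_state();print(s['eef_pos'].round(4),np.degrees(s['tcp_rot']).round(2),s['force'].round(1),s['moment'].round(2))
g=grab('wrist','w7.png');p=g['pixels'].astype(int);m=(p[...,0]>150)&(p[...,1]<70)&(p[...,2]<70);m[:, :180]=0;m[:,340:]=0
n,l,st,c=cv2.connectedComponentsWithStats(m.astype(np.uint8))
for i in range(1,n):
  if st[i,4]>30: q=onz(g,c[i],s['eef_pos'][2]);print(st[i],q)
E
```

```text
[ 0.4763 -0.1626  0.0926] [-1.7999e+02  1.5000e-01 -3.8200e+00] [-7.9  0.7  4.6] [ 0.02  1.08 -0.08]
```

drive_tool --deltas '[[[0.1, 0, 0], 0], [[0.15, 0, 0], 0], [[0.15, 0, 0], 0], [[0.15, 0, 0], 0], [[0.13, 0, 0], 0]]'

```text
time_s: 15.6
eef_pos: [0.4973, -0.1641, 0.093]
tcp_rot: [3.141, 0.001, -0.067]
force: [-4.6, 0.7, 5.1]
opening: 0.0294
finger_force: 60.0
```

drive_tool --deltas '[[[0, 0, 0], 0], [[0, 0, 0], 0], [[0, 0, 0], 0], [[0, 0, 0], 0], [[0, 0, 0], 0]]'

```text
time_s: 16.02
eef_pos: [0.4986, -0.1643, 0.0933]
tcp_rot: [3.141, -0.004, -0.067]
force: [5.4, 0.7, 0.8]
opening: 0.0295
finger_force: 60.0
```

```bash
python3 - <<'E'
from h import *
s=robot.get_state();print(s['eef_pos'].round(4),np.degrees(s['tcp_rot']).round(2),s['force'].round(1),s['moment'].round(2))
grab('side','s7.png');a=cv2.imread('pics/s7.png')[140:220,200:330]
grab('top','t7.png');c=cv2.imread('pics/t7.png')[130:200,180:280]
a=cv2.resize(a,(487,300),interpolation=cv2.INTER_CUBIC)
c=cv2.resize(c,(428,300),interpolation=cv2.INTER_CUBIC)
cv2.imwrite('pics/c7.png',np.vstack([a,cv2.copyMakeBorder(c,0,0,0,59,0)]))
E
```

```text
[ 0.4986 -0.1643  0.0933] [179.96  -0.24  -3.83] [5.4 0.7 0.8] [-0.08 -0.83  0.02]
```

View pics/c7.png

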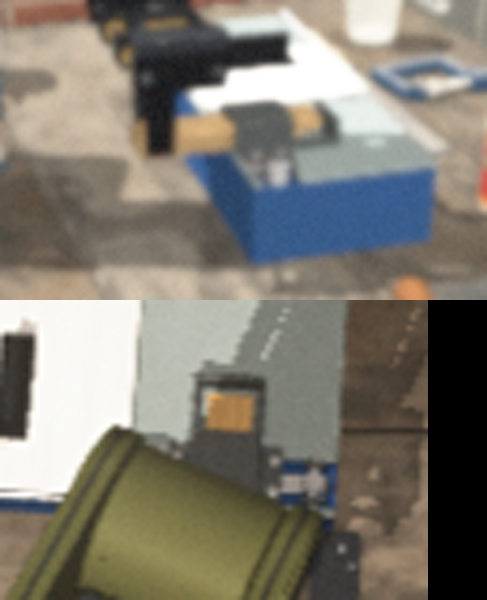

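The wedge shows in the window behind the bridge with its nose just short of the stop, about 74 mm past the mouth by TCP. Now I'll let go and lift clear.

drive_tool --deltas '[[[0, 0, 0.03], 0], [[0, 0, 0.02], 0], [[0, 0, 0], 0], [[0, 0, 0], 0], [[0, 0, 0], 0]]'

```text
time_s: 16.53
eef_pos: [0.4984, -0.1644, 0.0923]
tcp_rot: [3.141, -0.004, -0.067]
force: [2.7, 0.8, 4.9]
opening: 0.0295
finger_force: 60.0
```

drive_tool --deltas '[[[0, 0, 0], 0], [[0, 0, 0], 0], [[0, 0, 0], 0], [[0, 0, 0], 0], [[0, 0, 0], 0]]' --gripper -0.3 --force 25

```text
time_s: 16.95
eef_pos: [0.4962, -0.1637, 0.0901]
tcp_rot: [-3.141, 0.002, -0.067]
force: [-0.7, 0.2, 0.1]
opening: 0.0572
finger_force: 0.0
```

drive_tool --deltas '[[[0, 0, 0], 0], [[0, 0, 0], 0], [[0, 0, 0], 0], [[0, 0, 0], 0], [[0, 0, 0], 0]]'

```text
time_s: 17.37
eef_pos: [0.4971, -0.164, 0.091]
tcp_rot: [3.142, -0.0, -0.067]
force: [-0.3, -0.1, 0.1]
opening: 0.0617
finger_force: 0.0
```

drive_tool --deltas '[[[0, 0, -0.3], 0], [[0, 0, -0.6], 0], [[0, 0, -0.8], 0], [[0, 0, -0.8], 0], [[0, 0, -0.5], 0]]'

```text
time_s: 17.78
eef_pos: [0.4981, -0.1644, 0.1845]
tcp_rot: [3.14, -0.004, -0.067]
force: [0.9, -0.0, 0.9]
opening: 0.062
finger_force: 0.0
```

drive_tool --deltas '[[[0, 0, 0], 0], [[0, 0, 0], 0], [[0, 0, 0], 0], [[0, 0, 0], 0], [[0, 0, 0], 0]]'

```text
time_s: 18.2
eef_pos: [0.4962, -0.1636, 0.1792]
tcp_rot: [-3.141, 0.003, -0.067]
force: [-0.3, -0.4, 0.3]
opening: 0.0623
finger_force: 0.0
```

```bash
python3 - <<'E'
from h import *
s=robot.get_state();print(s['time_s'],s['eef_pos'].round(4),s['opening'],s['finger_force'])
b=np.radians(-3.77);X=np.array([np.cos(b),np.sin(b)]);Y=np.array([-X[1],X[0]]);m0=np.array([.558,-.168])
g=grab('wrist','w8.png');p=g['pixels'].astype(int);m=(p[...,0]>130)&(p[...,1]<70)&(p[...,2]<70)
n,l,st,c=cv2.connectedComponentsWithStats(m.astype(np.uint8))
for i in range(1,n):
  if st[i,4]>20: q=onz(g,c[i],.09)[:2];print(st[i],q.round(4),'band in gap frame',(q-m0)@X,(q-m0)@Y)
h=m0+.075*X+.145*Y;print('handle',h)
r=plan((*h,.165),-3.8,10);r=plan((*h,.098),-3.8,5,r);plan((*(h+.094*Y),.098),-3.8,10,r)
E
```

```text
18.2 [ 0.4962 -0.1636  0.1792] 0.06230221264611967 0.0
[186  88   8  13  99] [ 0.5836 -0.1193] band in gap frame 0.02234283363748911 0.050281310420106765
[241 196  36  12 383] [ 0.4982 -0.1639] band in gap frame -0.05996424165475124 0.00013778720652354078
handle [ 0.64237166 -0.02824513]
at [ 0.4963 -0.1637  0.1794] [-1.799e+02  1.000e-01 -3.800e+00]
[[[0.46, -0.48, 0.05], -0.0], [[0.46, -0.48, 0.05], -0.0], [[0.45, -0.48, 0.05], -0.0], [[0.46, -0.48, 0.05], -0.0], [[0.45, -0.48, 0.05], -0.0]]
[[[0.46, -0.49, 0.05], -0.0], [[0.45, -0.48, 0.05], -0.0], [[0.46, -0.49, 0.04], -0.0], [[0.45, -0.48, 0.05], -0.0], [[0.46, -0.49, 0.04], -0.0]]
[[[-0.0, 0.0, 0.45], -0.0], [[-0.0, 0.0, 0.45], -0.0], [[-0.0, 0.0, 0.44], -0.0], [[-0.0, 0.0, 0.45], -0.0], [[-0.0, 0.0, 0.44], -0.0]]
[[[-0.0, -0.31, 0.0], -0.0], [[-0.0, -0.31, 0.0], -0.0], [[-0.0, -0.31, 0.0], -0.0], [[-0.0, -0.31, 0.0], -0.0], [[-0.0, -0.32, 0.0], -0.0]]
[[[-0.0, -0.31, 0.0], -0.0], [[-0.0, -0.32, 0.0], -0.0], [[-0.0, -0.31, 0.0], -0.0], [[-0.0, -0.32, 0.0], -0.0], [[-0.01, -0.31, 0.0], -0.0]]
```

View pics/w8.png

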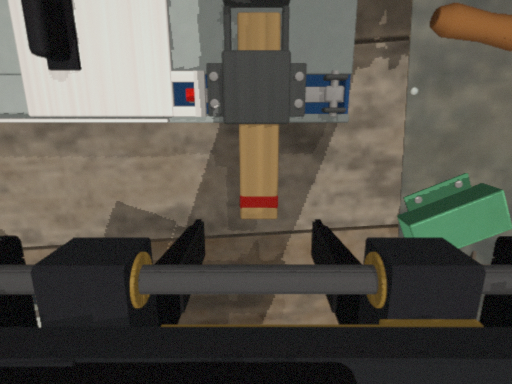

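The wedge sits centred in the gap (band at (259,202), centre at x≈0, y≈0 in the gap frame). The red tooth at (189,94) has sunk. On to the handle.

drive_tool --deltas '[[[0.46, -0.48, 0.05], 0], [[0.46, -0.48, 0.05], 0], [[0.46, -0.48, 0.05], 0], [[0.46, -0.48, 0.05], 0], [[0.45, -0.48, 0.05], 0]]'

```text
time_s: 18.67
eef_pos: [0.5707, -0.096, 0.1725]
tcp_rot: [-3.141, 0.001, -0.067]
force: [0.7, 0.1, 0.5]
opening: 0.0616
finger_force: 0.0
```

drive_tool --deltas '[[[0.46, -0.49, 0.05], 0], [[0.46, -0.49, 0.05], 0], [[0.45, -0.49, 0.05], 0], [[0.45, -0.48, 0.05], 0], [[0.45, -0.48, 0.05], 0]]'

```text
time_s: 19.08
eef_pos: [0.6435, -0.0277, 0.1647]
tcp_rot: [-3.141, 0.002, -0.067]
force: [-0.2, -0.8, 0.6]
opening: 0.0618
finger_force: 0.0
```

```bash
python3 - <<'E'
from h import *
s=robot.get_state();print(s['time_s'],s['eef_pos'].round(4),s['opening'])
g=grab('wrist','w9.png');p=g['pixels']
for z in(.106,):
  c=proj(g,[.6424,-.0282,z]);print('pred handle top px',c)
m=(p.max(2)<60).astype(np.uint8);m[225:]=0
n,l,st,cc=cv2.connectedComponentsWithStats(m)
for i in range(1,n):
  if st[i,4]>300:print(st[i],cc[i].round(1),onz(g,cc[i],.1).round(4))
E
```

```text
19.0833 [ 0.6435 -0.0277  0.1647] 0.0618413886278416
pred handle top px [258.70936497 218.16071457]
[ 243  160   29   65 1781] [256.9 191.8] [ 0.6602 -0.0281  0.1   ]
[403 187  74  38 559] [427.9 195.1] [ 0.6495 -0.1498  0.1   ]
```

drive_tool --deltas '[[[0, 0, 0.45], 0], [[0, 0, 0.45], 0], [[0, 0, 0.45], 0], [[0, 0, 0.45], 0], [[0, 0, 0.4], 0]]'

```text
time_s: 19.55
eef_pos: [0.6417, -0.0291, 0.0972]
tcp_rot: [-3.142, 0.003, -0.068]
force: [0.0, 0.2, -0.3]
opening: 0.0617
finger_force: 0.0
```

drive_tool --deltas '[[[0, 0, 0], 0], [[0, 0, 0], 0], [[0, 0, 0], 0], [[0, 0, 0], 0], [[0, 0, 0], 0]]' --gripper 1 --force 20

```text
time_s: 19.97
eef_pos: [0.644, -0.0287, 0.1012]
tcp_rot: [3.141, -0.002, -0.067]
force: [-0.1, 0.3, 0.3]
opening: 0.0341
finger_force: 0.0
```

drive_tool --deltas '[[[0, 0, 0], 0], [[0, 0, 0], 0], [[0, 0, 0], 0], [[0, 0, 0], 0], [[0, 0, 0], 0]]'

```text
time_s: 20.38
eef_pos: [0.6436, -0.0269, 0.1005]
tcp_rot: [-3.139, -0.001, -0.067]
force: [0.8, 4.9, 1.8]
opening: 0.0139
finger_force: 20.0
```

drive_tool --deltas '[[[0, 0, 0], 0], [[0, 0, 0], 0], [[0, 0, 0], 0], [[0, 0, 0], 0], [[0, 0, 0], 0]]'

```text
time_s: 20.8
eef_pos: [0.6436, -0.0269, 0.1005]
tcp_rot: [-3.139, -0.001, -0.067]
force: [0.2, 4.7, 0.4]
opening: 0.0137
finger_force: 20.0
```

drive_tool --deltas '[[[0, -0.15, 0], 0], [[0, -0.3, 0], 0], [[0, -0.4, 0], 0], [[0, -0.4, 0], 0], [[0, -0.4, 0], 0]]'

```text
time_s: 21.22
eef_pos: [0.6469, 0.022, 0.1005]
tcp_rot: [3.141, -0.001, -0.067]
force: [-0.6, -3.0, 2.8]
opening: 0.014
finger_force: 20.0
```

drive_tool --deltas '[[[0, -0.4, 0], 0], [[0, -0.35, 0], 0], [[0, -0.3, 0], 0], [[0, -0.2, 0], 0], [[0, -0.1, 0], 0]]'

```text
time_s: 21.63
eef_pos: [0.6496, 0.0625, 0.1005]
tcp_rot: [-3.141, -0.001, -0.066]
force: [-0.1, -2.5, 4.5]
opening: 0.0142
finger_force: 20.0
```

drive_tool --deltas '[[[0, -0.07, 0], 0], [[0, -0.07, 0], 0], [[0, -0.05, 0], 0], [[0, 0, 0], 0], [[0, 0, 0], 0]]'

```text
time_s: 22.05
eef_pos: [0.6499, 0.0674, 0.1005]
tcp_rot: [-3.141, -0.001, -0.067]
force: [-0.5, 0.1, 5.0]
opening: 0.0138
finger_force: 20.0
```

drive_tool --deltas '[[[0, 0, 0], 0], [[0, 0, 0], 0], [[0, 0, 0], 0], [[0, 0, 0], 0], [[0, 0, 0], 0]]' --gripper -0.2

```text
time_s: 22.47
eef_pos: [0.6492, 0.067, 0.0993]
tcp_rot: [-3.142, 0.001, -0.067]
force: [-0.1, -0.4, -0.2]
opening: 0.0421
finger_force: 0.0
```

drive_tool --deltas '[[[0, 0, 0], 0], [[0, 0, 0], 0], [[0, 0, 0], 0], [[0, 0, 0], 0], [[0, 0, 0], 0]]'

```text
time_s: 22.88
eef_pos: [0.6496, 0.067, 0.1]
tcp_rot: [3.142, -0.0, -0.067]
force: [-0.4, 0.6, -0.4]
opening: 0.057
finger_force: 0.0
```

drive_tool --deltas '[[[0, 0, -0.3], 0], [[0, 0, -0.7], 0], [[0, 0, -0.8], 0], [[0, 0, -0.8], 0], [[0, 0, -0.5], 0]]'

```text
time_s: 23.3
eef_pos: [0.6508, 0.067, 0.1969]
tcp_rot: [-3.141, -0.004, -0.067]
force: [0.3, 0.2, 0.7]
opening: 0.0567
finger_force: 0.0
```

drive_tool --deltas '[[[0, 0, 0], 0], [[0, 0, 0], 0], [[0, 0, 0], 0], [[0, 0, 0], 0], [[0, 0, 0], 0]]'

```text
time_s: 23.72
eef_pos: [0.6486, 0.0669, 0.1907]
tcp_rot: [3.141, 0.003, -0.067]
force: [0.5, 0.5, 0.2]
opening: 0.057
finger_force: 0.0
```

```bash
python3 - <<'E'
from h import *
s=robot.get_state();print(s['time_s'],s['eef_pos'].round(4),s['opening'],s['force'])
b=np.radians(-3.77);X=np.array([np.cos(b),np.sin(b)]);Y=np.array([-X[1],X[0]]);m0=np.array([.558,-.168])
g=grab('side','s10.png');p=g['pixels'].astype(int)
g=grab('wrist','w10.png');p=g['pixels'];m=(p.max(2)<60).astype(np.uint8);m[225:]=0
n,l,st,cc=cv2.connectedComponentsWithStats(m)
for i in range(1,n):
  if st[i,4]>300:
    q=onz(g,cc[i],.1)[:2];print(st[i],q.round(4),'rel shut handle y',(q-m0-.145*Y-.075*X)@Y)
# wedge band in top image, if visible
g=grab('top','t10.png');p=g['pixels'].astype(int);m=((p[...,0]>130)&(p[...,1]<90)&(p[...,2]<90)).astype(np.uint8)
n,l,st,cc=cv2.connectedComponentsWithStats(m)
for i in range(1,n):
    q=onz(g,cc[i],.09)[:2];e=((q-m0)@X,(q-m0)@Y)
    if abs(e[0])<.12 and abs(e[1])<.09:print('red',st[i],np.round(e,4))
E
```

```text
23.7167 [0.6486 0.0669 0.1907] 0.05696521882118546 [0.45573721 0.54815032 0.17026632]
[229   0 143  13 626] [0.7904 0.0348] rel shut handle y 0.07267520694379209
[ 245  154   26   71 1786] [0.6611 0.0665] rel shut handle y 0.09576965744309979
[492 178  20  47 312] [ 0.6386 -0.128 ] rel shut handle y -0.09983249253388925
red [213 170   3   4  10] [0.0155 0.0497]
red [225 198  12   4  34] [-0.0599 -0.0033]
```

```bash
python3 -c "
from h import *
print(workorder.sign_off())"
```

```text
the job is handed in; nothing more can be done
None
```

I handed the job in at about 24 s. The door is open about 94 of its 95 mm, and the wedge is still centred in the gap with its nose about 75 mm in. From the camera, the hook's tooth is still down. I never went near the mug, sanding block or chisel, but I did not re-measure them at the end, and sign-off returned no verdict.

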